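Lay out the bronze cymbals on their tuning rests

ROBOT

A 7-joint arm with a two-finger parallel gripper is mounted at the origin on the work surface. World frame = base frame: x ahead of the robot, y to its left, z up, the work surface at z = 0. Lengths are in m, angles in rad, forces in N, time in s.
With the tool pointing down it reaches from about 0.4 to 0.925 m from the base axis. Payload 4.1 kg.
Tool frame: the origin (TCP) lies at the very end of the fingers, on their centre line; the grasp point (between the pads) lies 19 mm behind it (r.grasp_offset is the distance from the TCP to the grasp point, in m); y points along the fingers, z is the direction in which the jaws open and shut, and the axes are right-handed (so a half turn about y gives the same grasp; the last joint's range is limited). The gripper opens to 85 mm and grips with 20 to 120 N. Pads are 22 mm wide; open, the fingers measure 114 mm over their backs; the gripper's body (76 mm by 85 mm) begins 54 mm behind the grasp point. The pads swing forward as they close: fully open they stand 13 mm farther back than shut.
Start: joints at [-1.436, 0.398, 0.045, 1.537, -0.019, 1.207, -0.051], TCP at [0.151, 0.632, 0.231] pointing down, gripper open.
Joint ranges: [-2.82, 2.82], [-0.49, 2.23], [-1.37, 1.46], [0, 2.46], [-1.36, 4.5], [0.23, 2], [-2.94, 2.94]. Speed limits (rad/s): [2.57, 2.57, 3.14, 3.14, 3.14, 3.14, 3.14].

INTERFACE

Orientations are given as a 3x3 rotation matrix whose columns are the frame's x, y, z axes.
In Python, from rig import r, grab_frame gives the robot as it stands. The module is installed in compiled form; this text tells all that it offers.
- The arm moves only by the shell command python3 -m pendant 'ROWS' [FORCE]. ROWS is JSON, a list of rows, each a list of 3 entries, a list of its own where there are three numbers: the closure in counts, from 0 (fully open) to 255 (shut), then the shift along the tool's x, y, z in m, then the turn, a rotation vector about the tool's x, y, z in rad. In form: [[gripper, [dx, dy, dz], [rx, ry, rz]], ...]. A call has 1 to 5 rows; each row is the pose to reach, as a shift and turn from the pose commanded when the call began, along the tool's axes at that moment; what a row does not reach only later rows make up. A row lasts 1/12 s, in which the tool goes at most 41.7 mm and 7.16 degrees, less where a joint would pass 70% of its speed; a pose out of reach is approached as far as the arm can. A call with a gripper value outside its range is refused whole. The fingers move at their own pace and stop on an object; FORCE is the grip in N (left out, the last holds). Time passes only in rows, so rows that repeat a pose let the fingers close. It gives the time, the measured TCP pose, the force and the opening at its end, in the units of the state.
- r.observe(): the state, without advancing time (a new reading comes with each control period).
- grab_frame(name): name is "scene" or "top" or "wrist"; returns a dict with "pixels" (400x640x3 uint8, red, green, blue), "depth" (400x640 float32, m along the optical axis (not along the pixel's ray), 0 where there is no reading), "mtx" (3x3 intrinsics, pixels), "k1" (the pictures are not rectified: a ray, as slopes to the right and down, at radius r is drawn at 1 + k1 r^2 times it, then the intrinsics apply), "R" (3x3) and "t" (3): a world point X has camera coordinates R X + t; the wrist camera has in their place "T_tool_cam" (4x4, takes a point from camera to tool coordinates, whose origin is the TCP and whose axes are the tool frame's). Camera axes: x right, y down, z forward; pixel columns grow to the right and rows downward; lengths in m; the calibration is good to about 2 mm. A picture is of the moment at which its call begins: read the wrist's pose just before it.
- r.hand_in(): hands the job in, once; it reports no verdict.
The state is a dict: "clock": time; "joints": joint angles; "dq": joint speeds; "joint_efforts": joint torques, N m; "position": TCP position; "tool_rot": TCP orientation; "ft_force": force on the tool from outside, world axes, zero at the start; "ft_torque": the same for the moment, N m; "opening": finger opening in m.
Only numpy, scipy, OpenCV 4.12 (cv2) and the standard library are available. Lean on these libraries where they do the work, as an engineer would, in place of code of your own. Each camera call takes 0.05 s, during which the arm holds its last target. There are 200 camera calls.

TASK

Set out the three bronze cymbals for tuning: put each one upright in the middle of the round felt-topped rest of its own size (large on large, medium on medium, small on small), one after another, starting with the large one, then the medium, then the small. Set them down gently, do not drop them, and leave the grey steel cymbal, the mallet, the brass rod and the sandstone block where they are.

Things in the scene. Friction and masses are not known exactly. Their poses are not given: they have to be found in the camera images.
- large_cymbal: The large bronze (brown) cymbal: flat disc 100 mm in diameter, 4 mm thick, lying flat. On its centre a low boss (42 mm wide, up to 15 mm above the underside) and on that an upright round red grip knob, 24 mm in diameter, 15 to 45 mm above the underside, to be held from above. Yaw does not matter. Loose, about 320 g. Origin: centre of the underside, z up.
- medium_cymbal: The medium bronze (brown) cymbal: flat disc 80 mm in diameter, 4 mm thick, lying flat. On its centre a low boss (42 mm wide, up to 15 mm above the underside) and on that an upright round red grip knob, 24 mm in diameter, 15 to 45 mm above the underside, to be held from above. Yaw does not matter. Loose, about 220 g. Origin: centre of the underside, z up.
- small_cymbal: The small bronze (brown) cymbal: flat disc 60 mm in diameter, 4 mm thick, lying flat. On its centre a low boss (42 mm wide, up to 15 mm above the underside) and on that an upright round red grip knob, 24 mm in diameter, 15 to 45 mm above the underside, to be held from above. Yaw does not matter. Loose, about 140 g. Origin: centre of the underside, z up.
- large_rest: The large tuning rest: a flat round dark-wood disc 120 mm in diameter with a dark green felt top, 12 mm high in all, no rim, fixed to the platform; 20 mm wider than the large cymbal. Origin: centre of its underside on the platform; its top face is 12 mm above that.
- medium_rest: The medium tuning rest: a flat round dark-wood disc 100 mm in diameter with a dark green felt top, 12 mm high in all, no rim, fixed to the platform; 20 mm wider than the medium cymbal. Origin: centre of its underside on the platform; its top face is 12 mm above that.
- small_rest: The small tuning rest: a flat round dark-wood disc 80 mm in diameter with a dark green felt top, 12 mm high in all, no rim, fixed to the platform; 20 mm wider than the small cymbal. Origin: centre of its underside on the platform; its top face is 12 mm above that.
- steel_blank: Not to be moved. The light grey steel cymbal: flat disc 80 mm in diameter, 4 mm thick, lying flat. On its centre a low boss (42 mm wide, up to 15 mm above the underside) and on that an upright round red grip knob, 24 mm in diameter, 15 to 45 mm above the underside, to be held from above. Yaw does not matter. Loose, about 200 g. Origin: centre of the underside, z up.
- sandstone_block: Not to be moved. Pale sandstone rubbing block, 80 x 50 x 30 mm (x, y, z), loose. Origin: centre of the underside.
- brass_rod: Not to be moved. Square brass rod lying along its y axis, 200 mm long, 12 x 12 mm, loose. Origin: centre of the underside.
- mallet: Not to be moved. Two-headed wooden mallet lying flat, 34 mm high: head 96 mm long (along its y) and 34 mm thick at the origin, handle and end block running 189 mm towards its -x. Loose. Origin: underside of the head's centre.
There are look-alikes about, which are no part of the job. Leave any orange or purple look-alike of the small_rest alone. What is shaped like the large_cymbal but green or purple is not meant.

How it is judged:
On the way, in this order (a step that is already met when the one before it is completed fails the run):
1. the large bronze cymbal lies centred on the large rest, released and still (horizontal distance between large_cymbal and large_rest below 0.012 m and z of large_cymbal in the frame of large_rest between 0.008 and 0.017 m and angle between large_cymbal's own z axis and vertical below 0.12 rad and linear speed of large_cymbal below 0.02 m/s and angular speed of large_cymbal below 0.2 rad/s and contact force between the fingers and large_cymbal below 0.05 N), for 0.2 s.
2. the medium bronze cymbal lies centred on the medium rest, released and still (horizontal distance between medium_cymbal and medium_rest below 0.012 m and z of medium_cymbal in the frame of medium_rest between 0.008 and 0.017 m and angle between medium_cymbal's own z axis and vertical below 0.12 rad and linear speed of medium_cymbal below 0.02 m/s and angular speed of medium_cymbal below 0.2 rad/s and contact force between the fingers and medium_cymbal below 0.05 N), for 0.2 s.
3. the small bronze cymbal lies centred on the small rest, released and still (horizontal distance between small_cymbal and small_rest below 0.012 m and z of small_cymbal in the frame of small_rest between 0.008 and 0.017 m and angle between small_cymbal's own z axis and vertical below 0.12 rad and linear speed of small_cymbal below 0.02 m/s and angular speed of small_cymbal below 0.2 rad/s and contact force between the fingers and small_cymbal below 0.05 N), for 0.2 s.
At the end, for the whole second after the job is handed in: Each bronze cymbal lies knob up (tilt under 0.12 rad) on the rest of its own size, centres within 12 mm, underside 8 to 17 mm above the rest's underside, released and at rest; the grey steel cymbal, mallet, rod and block are within 15 mm of where they were (all of step 1 and all of step 2 and all of step 3 and distance of each of steel_blank, sandstone_block, brass_rod, mallet from where it was at the start of the episode below 0.015 m); the robot touches nothing.
It fails at once if the grey steel cymbal, sandstone block, brass rod or mallet is disturbed (moved more than 15 mm) (distance of any of steel_blank, sandstone_block, brass_rod, mallet from where it was at the start of the episode above 0.015 m).
It fails at once if the large bronze cymbal is dropped (faster than 0.6 m/s with no finger touching it: a fall of about 2 cm) (linear speed of large_cymbal above 0.6 m/s and contact force between the fingers and large_cymbal below 0.05 N).
It fails at once if the medium bronze cymbal is dropped (faster than 0.6 m/s with no finger touching it: a fall of about 2 cm) (linear speed of medium_cymbal above 0.6 m/s and contact force between the fingers and medium_cymbal below 0.05 N).
It fails at once if the small bronze cymbal is dropped (faster than 0.6 m/s with no finger touching it: a fall of about 2 cm) (linear speed of small_cymbal above 0.6 m/s and contact force between the fingers and small_cymbal below 0.05 N).
It also fails if it takes over 88 s, if anything falls off the work surface, if the arm or the gripper's body presses on something with over 40 N, if the wrist force passes 120 N, or if a joint passes its speed limit or range.

## Working session

There is one attempt and no reset: what is moved stays moved. The work goes in short steps, Python scripts to look and compute and a shell command to move; the robot and the scene stay as the last step left them, time stands still between calls to the robot, and variables do not carry over. Pictures are saved under pics/ and viewed, about 12 in all and at most 16, crops included, and the job is handed in when it is done.

```bash
mkdir -p pics; cat > h.py <<'E'
import numpy as np, cv2
from rig import r, grab_frame
def cam(name):
    s=r.observe() if name=="wrist" else None
    f=grab_frame(name)
    if s is not None:
        Rt=np.array(s["tool_rot"]); p=np.array(s["position"]); T=np.array(f["T_tool_cam"])
        Rwc=Rt@T[:3,:3]; c=Rt@T[:3,3]+p
    else:
        Rwc=np.array(f["R"]).T; c=-Rwc@np.array(f["t"])
    f["Rwc"],f["c"]=Rwc,c
    return f
def rays(f,uv):
    K=np.array(f["mtx"]); d=np.array([f["k1"],0,0,0],float)
    n=cv2.undistortPoints(np.array(uv,float).reshape(-1,1,2),K,d).reshape(-1,2)
    return np.c_[n,np.ones(len(n))]@f["Rwc"].T
def plane(f,uv,z):
    D=rays(f,uv); return f["c"]+D*((z-f["c"][2])/D[:,2])[:,None]
def depthpt(f,uv):
    D=rays(f,uv); u=np.round(np.array(uv)).astype(int).reshape(-1,2)
    return f["c"]+D*f["depth"][u[:,1],u[:,0]][:,None]
def save(f,n,crop=None,s=1):
    im=f["pixels"][...,::-1]
    if crop: im=im[crop[1]:crop[3],crop[0]:crop[2]]
    cv2.imwrite("pics/"+n,cv2.resize(im,None,fx=s,fy=s,interpolation=cv2.INTER_CUBIC))
E
python3 - <<'E'
from h import *
print(r.observe())
for n in("top","scene"):
    f=cam(n); save(f,n+"0.png",None,1.25); print(n,f["c"],f["mtx"],f["k1"])
E
```

```text
{'clock': 0.0, 'joints': array([-1.43601834,  0.39919173,  0.04504818,  1.53790575, -0.01870268,
        1.20691825, -0.05071997]), 'dq': array([ 0.00159005,  0.00212964, -0.00126877, -0.0006031 , -0.00041777,
       -0.00079238, -0.00046407]), 'joint_efforts': array([ 8.87360534e-05, -4.75146604e+01,  1.36457607e+00, -2.54211581e+01,
        1.15464130e-02,  9.73286515e-03, -1.91428633e-06]), 'position': array([0.15041177, 0.63168526, 0.23025249]), 'tool_rot': array([[ 9.72816129e-01, -3.25354934e-04,  2.31578656e-01],
       [-2.31578841e-01, -1.97477937e-03,  9.72814135e-01],
       [ 1.40806874e-04, -9.99997997e-01, -1.99644254e-03]]), 'ft_force': array([-0.44776242,  0.01401362, -0.045542  ]), 'ft_torque': array([ 0.07271269, -0.04751851,  0.01660914]), 'opening': 0.0853024373225192}
top [0.34447516 0.02858783 1.2453238 ] [[422.76932842   0.         317.36088773]
 [  0.         422.76932842 195.6498103 ]
 [  0.           0.           1.        ]] -0.09889327153733435
scene [1.24210625 0.37056126 0.8157112 ] [[443.92039763   0.         316.02767151]
 [  0.         443.92039763 203.74644426]
 [  0.           0.           1.        ]] -0.0940391639913579
```

View pics/top0.png

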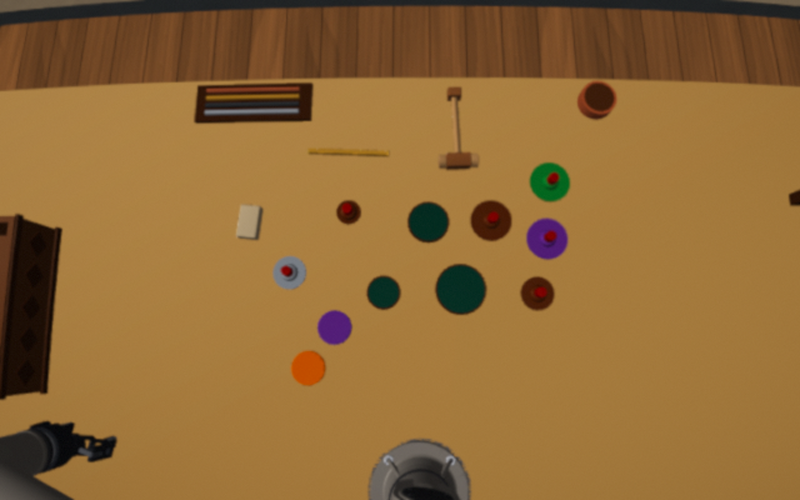

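View pics/scene0.png

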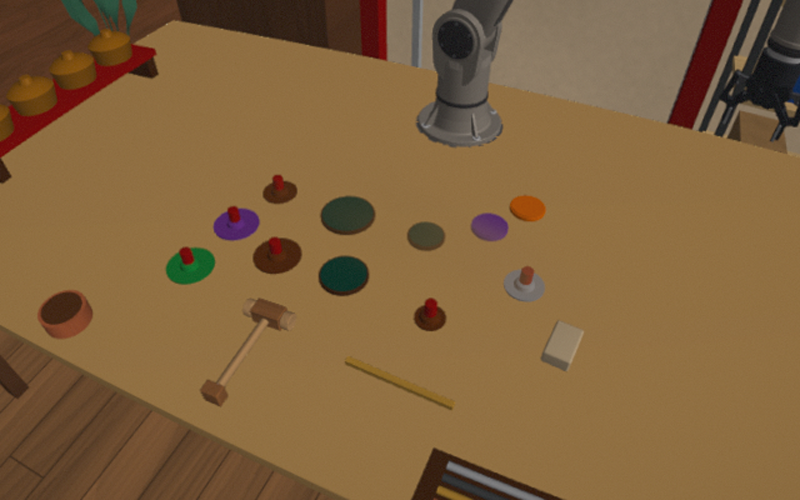

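Candidates, in pixels of the 800x500 top picture:

| Type | Item | Pixel | Use |
|---|---|---|---|
| Cymbal | brown, large | (491,220) | take |
| Cymbal | brown, medium | (537,293) | take |
| Cymbal | brown, small | (348,211) | take |
| Cymbal | grey | (290,272) | leave |
| Cymbal | green | (550,182) | leave |
| Cymbal | purple | (547,238) | leave |
| Rest | green felt, large | (460,289) | use |
| Rest | green felt, medium | (428,221) | use |
| Rest | green felt, small | (383,292) | use |
| Rest | purple | (335,327) | leave |
| Rest | orange | (308,368) | leave |

The brown and green-felt items match the description; next I'll measure them and check the choice in one crop.

```bash
python3 - <<'E'
from h import *
f=cam("top"); save(f,"crop.png",(240,120,480,290),3)
bgc={}
hsv=cv2.cvtColor(f["pixels"],cv2.COLOR_RGB2HSV).astype(int)
H,S,V=hsv[...,0],hsv[...,1],hsv[...,2]
tab=(H>12)&(H<28)&(V>120)&(S>100)
m=(~tab).astype(np.uint8)
n,l,st,cen=cv2.connectedComponentsWithStats(m)
for nm,(u,v),z in [("Lc",(491,220),.004),("Mc",(537,293),.004),("Sc",(348,211),.004),("Lr",(460,289),.012),("Mr",(428,221),.012),("Sr",(383,292),.012),("steel",(290,272),.004),("green",(550,182),.004),("purp",(547,238),.004)]:
    u,v=u/1.25,v/1.25
    i=l[round(v),round(u)]
    c,_=cv2.findContours((l==i).astype(np.uint8),cv2.RETR_EXTERNAL,cv2.CHAIN_APPROX_NONE)
    c=max(c,key=cv2.contourArea); P=plane(f,c.reshape(-1,2),z)
    (x,y),rad=cv2.minEnclosingCircle(P[:,:2].astype(np.float32))
    e=cv2.fitEllipse(P[:,:2].astype(np.float32)*1000)
    print(nm,i,np.round((x,y,2*rad),4),"ell",np.round(e[0],1),np.round(e[1],1),"depthZ",depthpt(f,[cen[i]])[0].round(4), "med rgb",np.median(f["pixels"][l==i],0))
    if z<.01:
        red=((l==i)&((H<5)|(H>174))&(S>200)&(V>110)); vv,uu=np.nonzero(red)
        D=depthpt(f,np.c_[uu,vv]); t=D[D[:,2]>.04]; print("   knob",len(D),len(t),t[:,:2].mean(0).round(4) if len(t) else D[:,2].max())
E
```

```text
Lc 26 [ 0.621  -0.1721  0.1004] ell [ 621.1 -172.2] [95.  97.7] depthZ [ 0.6138 -0.1671  0.035 ] med rgb [69. 27.  6.]
   knob 33 30 [ 0.6216 -0.1707]
Mc 33 [ 0.4455 -0.2774  0.0796] ell [ 445.6 -277.4] [76.1 76.9] depthZ [ 0.4424 -0.2683  0.0407] med rgb [71. 28.  7.]
   knob 41 37 [ 0.4459 -0.2753]
Sc 24 [0.6415 0.1715 0.0596] ell [642.  171.2] [56.2 57. ] depthZ [0.6325 0.1667 0.0426] med rgb [76. 24.  6.]
   knob 33 31 [0.6327 0.1677]
Lr 31 [ 0.4555 -0.0957  0.1202] ell [455.1 -95.8] [116.6 117.8] depthZ [ 0.4547 -0.0957  0.0123] med rgb [ 6. 45. 34.]
Mr 25 [ 0.6153 -0.0209  0.1006] ell [615.2 -20.8] [97.3 98. ] depthZ [ 0.6145 -0.0208  0.0137] med rgb [ 5. 43. 31.]
Sr 32 [0.4471 0.0845 0.08  ] ell [446.8  84.5] [77.  77.6] depthZ [0.4466 0.0844 0.0125] med rgb [ 8. 46. 34.]
steel 30 [0.4944 0.3102 0.0813] ell [494.2 310. ] [78.3 79. ] depthZ [0.4896 0.3015 0.041 ] med rgb [119. 124. 124.]
   knob 26 26 [0.4935 0.3092]
green 22 [ 0.718  -0.3197  0.1018] ell [ 717.9 -319.8] [97.5 99. ] depthZ [ 0.7091 -0.3118  0.032 ] med rgb [  5. 102.  31.]
   knob 26 25 [ 0.703  -0.3044]
purp 29 [ 0.5774 -0.3063  0.1044] ell [ 577.2 -306.5] [100.9 101.8] depthZ [ 0.5723 -0.2998  0.0282] med rgb [ 81.  27. 114.]
   knob 31 29 [ 0.5761 -0.3047]
```

View pics/crop.png

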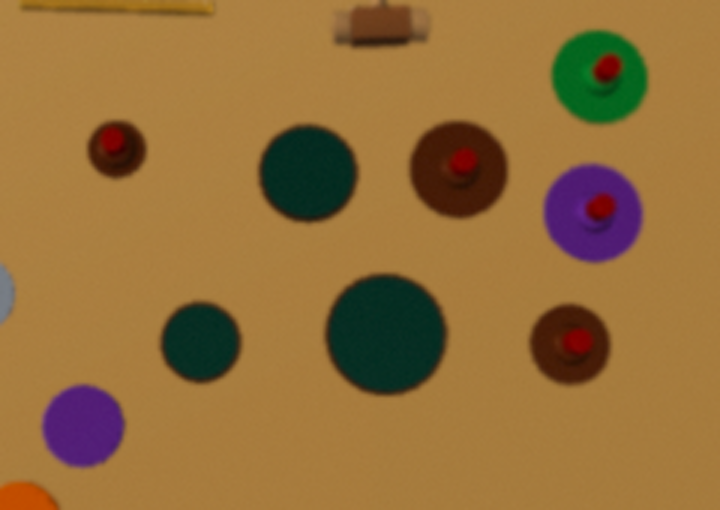

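Sizes match (100/80/60 and 120/100/80 mm), and the crop confirms the choice. The large cymbal is at crop (458,168), the medium at (570,344) and the small at (117,149). The small knob's depth reading is 9 mm off its disc centre, so I'll recheck it with the wrist camera. Moving to above the large cymbal now.

```bash

python3 -m pendant '[[0,[0.026,0,-0.027],[0,0,0]],[0,[0.052,0,-0.054],[0,0,0]],[0,[0.078,0,-0.081],[0,0,0]],[0,[0.104,0,-0.108],[0,0,0]],[0,[0.129,0,-0.135],[0,0,0]]]' 60
python3 -m pendant '[[0,[0.026,0,-0.027],[0,0,0]],[0,[0.052,0,-0.054],[0,0,0]],[0,[0.078,0,-0.081],[0,0,0]],[0,[0.104,0,-0.108],[0,0,0]],[0,[0.129,0,-0.135],[0,0,0]]]'
```

```text
clock: 0.57
position: [0.2456, 0.4692, 0.231]
tool_rot: [[0.973, 0.0, 0.232], [-0.232, -0.0, 0.973], [0.0, -1.0, -0.0]]
ft_force: [1.6, 0.2, 0.7]
opening: 0.0854
clock: 0.98
position: [0.3397, 0.308, 0.2313]
tool_rot: [[0.973, 0.0, 0.232], [-0.232, 0.0, 0.973], [0.0, -1.0, 0.0]]
ft_force: [1.2, -0.3, 0.3]
opening: 0.0853
```

```bash

python3 -m pendant '[[0,[0.026,0,-0.027],[0,0,0]],[0,[0.052,0,-0.054],[0,0,0]],[0,[0.078,0,-0.081],[0,0,0]],[0,[0.104,0,-0.108],[0,0,0]],[0,[0.129,0,-0.135],[0,0,0]]]' >/dev/null
python3 -m pendant '[[0,[0.026,0,-0.027],[0,0,0]],[0,[0.052,0,-0.054],[0,0,0]],[0,[0.078,0,-0.081],[0,0,0]],[0,[0.104,0,-0.108],[0,0,0]],[0,[0.129,0,-0.135],[0,0,0]]]' >/dev/null
python3 -m pendant '[[0,[0.026,0,-0.027],[0,0,0]],[0,[0.052,0,-0.054],[0,0,0]],[0,[0.078,0,-0.081],[0,0,0]],[0,[0.104,0,-0.108],[0,0,0]],[0,[0.129,0,-0.135],[0,0,0]]]' 
python3 -m pendant '[[0,[0,0,0],[0,0,0]],[0,[0,0,0],[0,0,0]]]' 
python3 - <<'E'
from h import *
f=cam("wrist"); save(f,"w1.png",None,1); print(f["T_tool_cam"],f["c"])
E
```

```text
clock: 2.23
position: [0.6224, -0.175, 0.2307]
tool_rot: [[0.973, -0.001, 0.231], [-0.231, 0.0, 0.973], [-0.001, -1.0, 0.0]]
ft_force: [0.1, 1.0, -0.0]
opening: 0.0857
clock: 2.4
position: [0.6213, -0.1765, 0.2305]
tool_rot: [[0.972, -0.001, 0.236], [-0.236, -0.001, 0.972], [-0.001, -1.0, -0.002]]
ft_force: [0.0, 0.8, 0.7]
opening: 0.0853
[[-7.68694356e-04  9.64325964e-01  2.64716535e-01 -6.62999253e-02]
 [ 7.69228648e-04 -2.64715965e-01  9.64326120e-01 -1.42231501e-01]
 [ 9.99999409e-01  9.44899588e-04 -5.38301490e-04  4.49154115e-04]
 [ 0.00000000e+00  0.00000000e+00  0.00000000e+00  1.00000000e+00]] [ 0.55720007 -0.16025008  0.37280181]
```

View pics/w1.png

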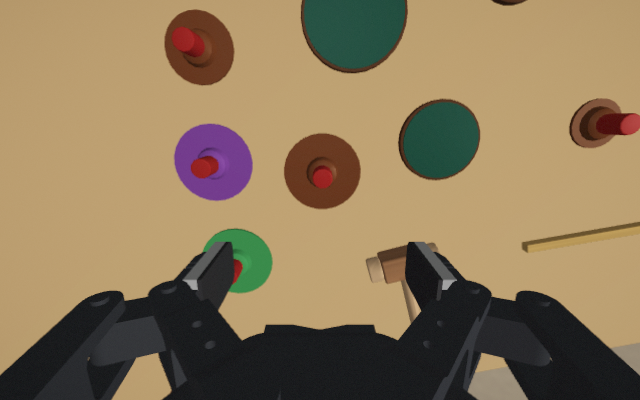

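The wrist view shows the large cymbal at (322,170), the large rest at (355,15), the medium rest at (440,139), the medium cymbal at (199,47) and the small cymbal at (600,123). I'll measure all of these.

```bash
cat >> h.py <<'E'
def disc(f,u,v,z):
    "centre and diameter of the non-table blob at pixel u,v, its rim at height z"
    hsv=cv2.cvtColor(f["pixels"],cv2.COLOR_RGB2HSV).astype(int); H,S,V=[hsv[...,i] for i in range(3)]
    m=(~((H>10)&(H<28)&(V>130))).astype(np.uint8)
    n,l,st,cen=cv2.connectedComponentsWithStats(m); i=l[v,u]
    c=max(cv2.findContours((l==i).astype(np.uint8),0,1)[0],key=cv2.contourArea).reshape(-1,2)
    P=plane(f,c,z)[:,:2]*1000
    e=cv2.fitEllipse(P.astype(np.float32)); (q,rad)=cv2.minEnclosingCircle(P.astype(np.float32))
    return np.round(e[0],1),np.round(e[1],1),np.round(q,1),round(2*rad,1),st[i][:4]
def knob(f,u,v,z,R=40):
    "top face of the red knob near u,v: red points at height above z-6mm by depth"
    hsv=cv2.cvtColor(f["pixels"],cv2.COLOR_RGB2HSV).astype(int); H,S,V=[hsv[...,i] for i in range(3)]
    red=((H<5)|(H>174))&(S>150)&(V>90); vv,uu=np.nonzero(red); k=(abs(uu-u)<R)&(abs(vv-v)<R)
    uv=np.c_[uu,vv][k]; D=depthpt(f,uv); t=D[:,2]>z-.004
    e=cv2.fitEllipse((plane(f,uv[t],z)[:,:2]*1000).astype(np.float32)[cv2.convexHull(uv[t].astype(np.int32),returnPoints=False)[:,0]])
    return np.round(e[0],1),np.round(e[1],1),t.sum(),D[:,2].max().round(4)
E
python3 - <<'E'
from h import *
f=cam("wrist"); print(r.observe()["position"])
for n,u,v,z in [("Lc",310,145,.004),("Mc",190,65,.004),("Mr",440,139,.012)]: print(n,disc(f,u,v,z))
for n,u,v in [("Lk",322,178),("Mk",184,40)]: print(n,knob(f,u,v,.045))
E
```

```text
[ 0.62134852 -0.17264604  0.23067161]
Lc (array([ 622.8, -173.8]), array([96.9, 97.5]), array([ 622.8, -173.8]), 98.8, array([282, 134,  76,  75], dtype=int32))
Mc (array([ 447.5, -278.8]), array([77.6, 79. ]), array([ 447.5, -278.8]), 79.9, array([163,  10,  69,  75], dtype=int32))
Mr (array([617. , -24.5]), array([96.6, 98.8]), array([617. , -24.5]), 99.7, array([396, 100,  82,  81], dtype=int32))
Lk (array([ 622.8, -173.6]), array([22.7, 23.1]), np.int64(309), np.float64(0.0472))
Mk (array([ 448.1, -278.3]), array([22.8, 24.7]), np.int64(476), np.float64(0.3729))
```

```bash

python3 -m pendant '[[0,[0.001,0.035,0],[0,0,0]],[0,[0.001,0.07,0],[0,0,0]],[0,[0.001,0.105,0],[0,0,0]],[0,[0.001,0.14,0],[0,0,0]],[0,[0.001,0.17,0],[0,0,0]]]' 
python3 -m pendant '[[0,[0,0.02,0],[0,0,0]],[0,[0,0.035,0],[0,0,0]],[0,[0,0.040,0],[0,0,0]],[0,[0,0.040,0],[0,0,0]],[0,[0,0.040,0],[0,0,0]]]' 
python3 -m pendant '[[200,[0,0,0],[0,0,0]],[200,[0,0,0],[0,0,0]],[200,[0,0,0],[0,0,0]],[200,[0,0,0],[0,0,0]],[200,[0,0,0],[0,0,0]]]' 60 
python3 -m pendant '[[255,[0,0,0],[0,0,0]],[255,[0,0,0],[0,0,0]],[255,[0,0,0],[0,0,0]],[255,[0,0,0],[0,0,0]],[255,[0,0,0],[0,0,0]]]' 60 
```

```text
clock: 2.92
position: [0.6218, -0.1706, 0.0593]
tool_rot: [[0.974, -0.001, 0.228], [-0.228, 0.002, 0.974], [-0.002, -1.0, 0.002]]
ft_force: [-0.0, -0.8, 0.6]
opening: 0.0856
clock: 3.33
position: [0.6236, -0.1735, 0.0225]
tool_rot: [[0.973, 0.002, 0.231], [-0.231, -0.0, 0.973], [0.002, -1.0, 0.0]]
ft_force: [-0.1, -0.7, 0.7]
opening: 0.0853
clock: 3.75
position: [0.6229, -0.1739, 0.0217]
tool_rot: [[0.973, 0.001, 0.232], [-0.232, 0.0, 0.973], [0.001, -1.0, 0.0]]
ft_force: [0.1, -0.4, -0.1]
opening: 0.0258
clock: 4.17
position: [0.6231, -0.1741, 0.0219]
tool_rot: [[0.973, 0.001, 0.232], [-0.232, -0.0, 0.973], [0.001, -1.0, 0.0]]
ft_force: [-1.4, 0.2, 6.0]
opening: 0.022
```

```bash

python3 -m pendant '[[255,[0,-0.01,0],[0,0,0]],[255,[0,-0.03,0],[0,0,0]],[255,[0,-0.055,0],[0,0,0]],[255,[0,-0.08,0],[0,0,0]],[255,[0,-0.1,0],[0,0,0]]]' 
python3 -m pendant '[[255,[-0.015,0,0.003],[0,0,0]],[255,[-0.04,0,0.008],[0,0,0]],[255,[-0.065,0,0.013],[0,0,0]],[255,[-0.085,0,0.017],[0,0,0]],[255,[-0.1,0,0.020],[0,0,0]]]' 
python3 -m pendant '[[255,[0,0,0],[0,0,0]],[255,[0,0,0],[0,0,0]]]' 
python3 - <<'E'
from h import *
P=[]
f=cam("wrist"); save(f,"w2.png"); print(r.observe()["position"])
E
```

```text
clock: 4.58
position: [0.6223, -0.1738, 0.1224]
tool_rot: [[0.973, -0.0, 0.232], [-0.232, 0.0, 0.973], [-0.0, -1.0, 0.0]]
ft_force: [0.6, -0.4, -1.7]
opening: 0.0221
clock: 5.0
position: [0.527, -0.1301, 0.1204]
tool_rot: [[0.973, -0.003, 0.232], [-0.232, 0.002, 0.973], [-0.004, -1.0, 0.001]]
ft_force: [-0.4, -0.4, -3.2]
opening: 0.0222
clock: 5.17
position: [0.5291, -0.1306, 0.121]
tool_rot: [[0.973, -0.001, 0.231], [-0.231, 0.001, 0.973], [-0.001, -1.0, 0.001]]
ft_force: [0.3, -0.7, -2.5]
opening: 0.0221
[ 0.53022504 -0.13117745  0.12131185]
```

View pics/w2.png

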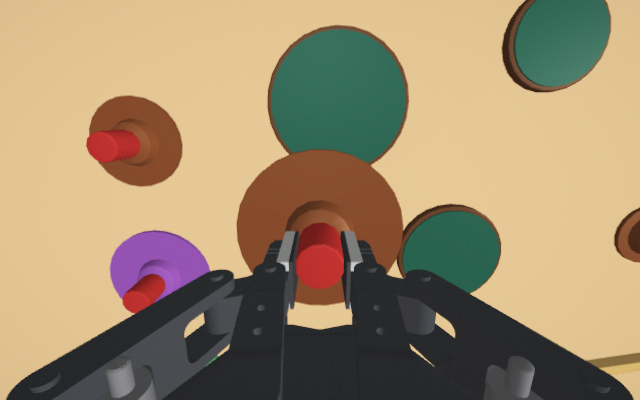

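The cymbal is held level at (320,235), with the large rest just ahead at (338,97). I'll measure both from this view so calibration errors cancel.

```bash
cat >> h.py <<'E'
from scipy.optimize import least_squares
def green(f,u,v,z,vmax=400,d=None):
    "circle fit to the felt blob's rim at height z, only rim points above row vmax"
    hsv=cv2.cvtColor(f["pixels"],cv2.COLOR_RGB2HSV); m=cv2.inRange(hsv,(65,80,20),(100,255,160))
    n,l,st,_=cv2.connectedComponentsWithStats(m); i=l[v,u]
    c=max(cv2.findContours((l==i).astype(np.uint8),0,1)[0],key=cv2.contourArea).reshape(-1,2)
    c=c[(c[:,1]<vmax)&(c[:,1]>1)&(c[:,0]>1)&(c[:,0]<638)]
    P=plane(f,c,z)[:,:2]*1000
    s=least_squares(lambda q:np.hypot(*(P-q[:2]).T)-q[2],[*P.mean(0),50],loss="soft_l1")
    return np.round(s.x[:2],1),"diam",round(2*s.x[2],1),len(P)
E
python3 - <<'E'
from h import *
f=cam("wrist"); s=r.observe(); print(s["position"])
print("Lr",green(f,338,97,.012,145)); print("Mr",green(f,460,250,.012,400)," occl."); 
print("knob",knob(f,320,265,s["position"][2]+.024,50))
# held disc rim: brown mask
hsv=cv2.cvtColor(f["pixels"],cv2.COLOR_RGB2HSV); m=cv2.inRange(hsv,(3,120,60),(14,240,190))
n,l,st,_=cv2.connectedComponentsWithStats(m); i=l[190,290]; c=max(cv2.findContours((l==i).astype(np.uint8),0,1)[0],key=cv2.contourArea).reshape(-1,2)
c=c[(c[:,1]<245)&((abs(c[:,0]-320)>60)|(c[:,1]<170))]
P=plane(f,c,s["position"][2]-.0175)[:,:2]*1000
q=least_squares(lambda q:np.hypot(*(P-q[:2]).T)-q[2],[*P.mean(0),50],loss="soft_l1").x; print("held rim",q[:2],2*q[2],len(P))
E
```

```text
[ 0.53070141 -0.13148439  0.12141801]
Lr (array([457.1, -97.3]), 'diam', np.float64(110.2), 287)
Mr (array([616. , -21.5]), 'diam', np.float64(88.1), 254)  occl.
knob (array([ 527.9, -129.7]), array([22.4, 26.2]), np.int64(1809), np.float64(0.2635))
held rim [ 490.00755878 -104.75036145] 117.2199514258922 737
```

```bash

python3 -m pendant '[[255,[-0.02,0,0.004],[0,0,0]],[255,[-0.045,0,0.009],[0,0,0]],[255,[-0.065,0,0.013],[0,0,0]],[255,[-0.078,0,0.016],[0,0,0]],[255,[-0.078,0,0.016],[0,0,0]]]' 
python3 -m pendant '[[255,[0,0.015,0],[0,0,0]],[255,[0,0.035,0],[0,0,0]],[255,[0,0.055,0],[0,0,0]],[255,[0,0.07,0],[0,0,0]],[255,[0,0.078,0],[0,0,0]]]' 
python3 -m pendant '[[255,[0,0.003,0],[0,0,0]],[255,[0,0.006,0],[0,0,0]],[255,[0,0.008,0],[0,0,0]],[255,[0,0.009,0],[0,0,0]],[255,[0,0.009,0],[0,0,0]]]' 
python3 - <<'E'
from h import *
f=cam("wrist"); save(f,"w3.png"); print(r.observe()["position"],r.observe()["ft_force"])
E
```

```text
clock: 5.68
position: [0.4555, -0.0968, 0.1208]
tool_rot: [[0.973, -0.003, 0.231], [-0.231, 0.002, 0.973], [-0.003, -1.0, 0.001]]
ft_force: [-0.0, -0.1, -3.0]
opening: 0.0222
clock: 6.1
position: [0.4585, -0.0983, 0.0418]
tool_rot: [[0.973, -0.001, 0.232], [-0.232, -0.001, 0.973], [-0.001, -1.0, -0.001]]
ft_force: [0.5, 0.4, -3.2]
opening: 0.0218
clock: 6.52
position: [0.4584, -0.0977, 0.0347]
tool_rot: [[0.973, 0.001, 0.232], [-0.232, 0.0, 0.973], [0.001, -1.0, 0.0]]
ft_force: [-0.7, 0.3, -3.1]
opening: 0.0221
[ 0.45837893 -0.09767933  0.03477708] [-0.87885463  0.15723263 -3.31045693]
```

View pics/w3.png

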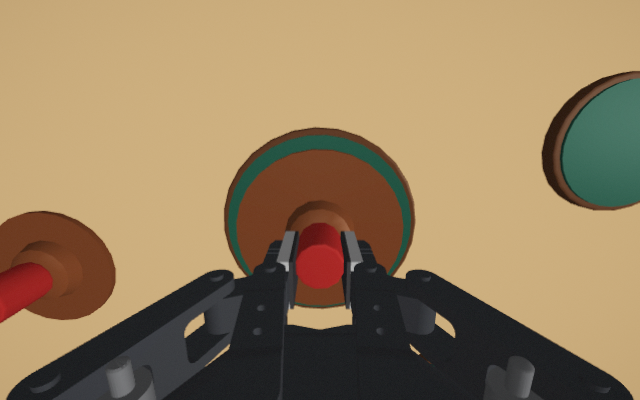

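The cymbal (centre about (320,218)) sits evenly on the rest with a green margin all round. I'll lower to contact, then release.

```bash

python3 -m pendant '[[255,[0,0.0005,0],[0,0,0]],[255,[0,0.001,0],[0,0,0]],[255,[0,0.0015,0],[0,0,0]],[255,[0,0.0015,0],[0,0,0]]]'
```

```text
clock: 6.9
position: [0.4583, -0.0976, 0.0339]
tool_rot: [[0.973, 0.001, 0.232], [-0.232, 0.001, 0.973], [0.0, -1.0, 0.001]]
ft_force: [-2.4, 1.1, 7.7]
opening: 0.0222
```

```bash

python3 -m pendant '[[180,[0,0,0],[0,0,0]],[120,[0,0,0],[0,0,0]],[0,[0,0,0],[0,0,0]],[0,[0,0,0],[0,0,0]],[0,[0,0,0],[0,0,0]]]' 
python3 -m pendant '[[0,[0,-0.02,0],[0,0,0]],[0,[0,-0.05,0],[0,0,0]],[0,[0,-0.08,0],[0,0,0]],[0,[0,-0.115,0],[0,0,0]],[0,[0,-0.15,0],[0,0,0]]]' 
python3 -m pendant '[[0,[0,0,0],[0,0,0]],[0,[0,0,0],[0,0,0]],[0,[0,0,0],[0,0,0]]]' 
python3 - <<'E'
from h import *
f=cam("wrist"); save(f,"w4.png"); print(r.observe()["position"])
E
```

```text
clock: 7.32
position: [0.4579, -0.0976, 0.0328]
tool_rot: [[0.973, 0.0, 0.232], [-0.232, 0.0, 0.973], [0.0, -1.0, 0.0]]
ft_force: [-0.2, 0.3, 0.0]
opening: 0.0725
clock: 7.73
position: [0.4571, -0.0978, 0.1839]
tool_rot: [[0.973, -0.001, 0.232], [-0.232, -0.0, 0.973], [-0.001, -1.0, -0.001]]
ft_force: [1.0, 0.8, -0.1]
opening: 0.0853
clock: 7.98
position: [0.4573, -0.0974, 0.1823]
tool_rot: [[0.973, -0.001, 0.231], [-0.231, 0.001, 0.973], [-0.001, -1.0, 0.0]]
ft_force: [0.3, 0.4, -0.3]
opening: 0.0862
[ 0.45678889 -0.0973652   0.18167194]
```

View pics/w4.png

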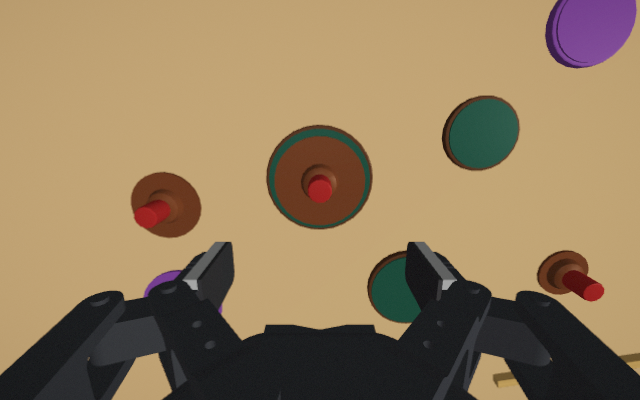

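The large cymbal lies at (320,180) with a thin green ring all round. I'll check the centring by numbers and measure the medium cymbal at (166,205) and the small rest at (480,133).

```bash
python3 - <<'E'
from h import *
f=cam("wrist"); print(r.observe()["position"])
print("Lr outer",disc(f,320,135,.010)); print("knob",knob(f,320,188,.057))
print("Mc",disc(f,180,225,.004),knob(f,150,213,.045)); print("Sr",disc(f,480,133,.010))
E
```

```text
[ 0.45660939 -0.09743712  0.18137621]
Lr outer (array([456.5, -97.2]), array([116.9, 117.1]), array([456.5, -97.1]), 118.6, array([267, 126, 106, 104], dtype=int32))
knob (array([458.1, -97. ]), array([22.9, 23.5]), np.int64(456), np.float64(0.3241))
Mc (array([ 446.8, -278.5]), array([77. , 80.7]), array([ 447.8, -279.5]), 83.6, array([131, 173,  70,  65], dtype=int32)) (array([ 446. , -274.9]), array([23.3, 29.6]), np.int64(415), np.float64(0.3241))
Sr (array([448. ,  81.5]), array([77.6, 80.7]), array([448.7,  81.3]), 81.4, array([442,  96,  78,  75], dtype=int32))
```

Large cymbal is within 2 mm of its rest's centre. Next is the medium.

```bash

python3 -m pendant '[[0,[0.007,0,-0.036],[0,0,0]],[0,[0.013,0,-0.072],[0,0,0]],[0,[0.020,0,-0.108],[0,0,0]],[0,[0.027,0,-0.144],[0,0,0]],[0,[0.033,0,-0.1785],[0,0,0]]]' 
python3 -m pendant '[[0,[0,0,0],[0,0,0]],[0,[0,0,0],[0,0,0]],[0,[0,0,0],[0,0,0]]]' 
python3 - <<'E'
from h import *
f=cam("wrist"); print(r.observe()["position"])
print("Mc",disc(f,320,150,.004),knob(f,320,188,.045))
print([r.observe()["position"]])
E
```

```text
clock: 8.5
position: [0.4474, -0.2803, 0.1812]
tool_rot: [[0.973, -0.003, 0.232], [-0.232, 0.001, 0.973], [-0.003, -1.0, -0.0]]
ft_force: [-0.5, 0.6, 0.9]
opening: 0.0854
clock: 8.75
position: [0.4479, -0.2781, 0.1813]
tool_rot: [[0.973, -0.003, 0.232], [-0.232, 0.001, 0.973], [-0.003, -1.0, 0.001]]
ft_force: [-0.4, -0.7, 0.6]
opening: 0.0852
[ 0.44834792 -0.27735582  0.18153841]
Mc (array([ 446.8, -279.1]), array([77.4, 77.8]), array([ 446.6, -279.2]), 79.0, array([284, 144,  69,  68], dtype=int32)) (array([ 446.6, -279.1]), array([22.9, 23.5]), np.int64(420), np.float64(0.3238))
[array([ 0.44834792, -0.27735582,  0.18153841])]
```

```bash

python3 -m pendant '[[0,[-0.001,0.035,-0.002],[0,0,0]],[0,[-0.001,0.07,-0.002],[0,0,0]],[0,[-0.001,0.105,-0.002],[0,0,0]],[0,[-0.001,0.13,-0.002],[0,0,0]],[0,[-0.001,0.148,-0.002],[0,0,0]]]' 
python3 -m pendant '[[0,[0,0.006,0],[0,0,0]],[0,[0,0.012,0],[0,0,0]],[0,[0,0.012,0],[0,0,0]],[0,[0,0.012,0],[0,0,0]]]' 
python3 -m pendant '[[200,[0,0,0],[0,0,0]],[200,[0,0,0],[0,0,0]],[200,[0,0,0],[0,0,0]],[200,[0,0,0],[0,0,0]],[200,[0,0,0],[0,0,0]]]'
python3 -m pendant '[[255,[0,0,0],[0,0,0]],[255,[0,0,0],[0,0,0]],[255,[0,0,0],[0,0,0]],[255,[0,0,0],[0,0,0]],[255,[0,0,0],[0,0,0]]]'
python3 -m pendant '[[255,[0,-0.01,0],[0,0,0]],[255,[0,-0.03,0],[0,0,0]],[255,[0,-0.055,0],[0,0,0]],[255,[0,-0.08,0],[0,0,0]],[255,[0,-0.11,0],[0,0,0]]]' 
python3 -m pendant '[[255,[0,0,0],[0,0,0]],[255,[0,0,0],[0,0,0]]]'
```

```text
clock: 9.22
position: [0.4462, -0.2773, 0.0317]
tool_rot: [[0.974, -0.004, 0.228], [-0.228, 0.003, 0.974], [-0.005, -1.0, 0.002]]
ft_force: [-0.6, 0.6, 0.3]
opening: 0.0852
clock: 9.55
position: [0.4481, -0.2805, 0.0236]
tool_rot: [[0.973, 0.002, 0.231], [-0.231, -0.0, 0.973], [0.002, -1.0, 0.0]]
ft_force: [0.2, 0.0, 0.6]
opening: 0.0855
clock: 9.97
position: [0.4474, -0.2807, 0.0231]
tool_rot: [[0.973, 0.001, 0.232], [-0.232, 0.0, 0.973], [0.001, -1.0, 0.0]]
ft_force: [0.6, 0.7, 2.3]
opening: 0.0252
clock: 10.38
position: [0.4475, -0.2808, 0.0233]
tool_rot: [[0.973, 0.001, 0.232], [-0.232, 0.0, 0.973], [0.001, -1.0, 0.0]]
ft_force: [-0.8, 1.9, 4.7]
opening: 0.0219
clock: 10.8
position: [0.4457, -0.28, 0.133]
tool_rot: [[0.973, -0.003, 0.232], [-0.232, 0.001, 0.973], [-0.003, -1.0, 0.0]]
ft_force: [0.3, 0.1, -2.7]
opening: 0.0221
clock: 10.97
position: [0.4479, -0.281, 0.1342]
tool_rot: [[0.973, 0.003, 0.232], [-0.232, -0.001, 0.973], [0.003, -1.0, 0.0]]
ft_force: [0.2, -0.3, -2.9]
opening: 0.0215
```

```bash

python3 -m pendant '[[255,[0.006,0,0.015],[0,0,0]],[255,[0.014,0,0.039],[0,0,0]],[255,[0.025,0,0.068],[0,0,0]],[255,[0.034,0,0.095],[0,0,0]],[255,[0.042,0,0.116],[0,0,0]]]' 
python3 -m pendant '[[255,[0.009,0,0.025],[0,0,0]],[255,[0.019,0,0.053],[0,0,0]],[255,[0.029,0,0.081],[0,0,0]],[255,[0.037,0,0.104],[0,0,0]],[255,[0.042,0,0.116],[0,0,0]]]' 
python3 -m pendant '[[255,[0,0,0],[0,0,0]],[255,[0,0,0],[0,0,0]]]'
python3 - <<'E'
from h import *
f=cam("wrist"); save(f,"w5.png"); print(r.observe()["position"])
E
```

```text
clock: 11.38
position: [0.5145, -0.1743, 0.1308]
tool_rot: [[0.973, -0.004, 0.23], [-0.23, 0.002, 0.973], [-0.004, -1.0, 0.001]]
ft_force: [0.1, 0.2, -1.9]
opening: 0.0221
clock: 11.8
position: [0.5829, -0.0698, 0.1305]
tool_rot: [[0.974, -0.003, 0.227], [-0.227, 0.002, 0.974], [-0.004, -1.0, 0.001]]
ft_force: [-0.5, 0.7, -2.8]
opening: 0.0221
clock: 11.97
position: [0.5814, -0.0748, 0.1315]
tool_rot: [[0.973, -0.003, 0.231], [-0.231, -0.001, 0.973], [-0.003, -1.0, -0.002]]
ft_force: [-0.1, -1.1, -2.0]
opening: 0.0216
[ 0.58101866 -0.07620418  0.13186584]
```

View pics/w5.png

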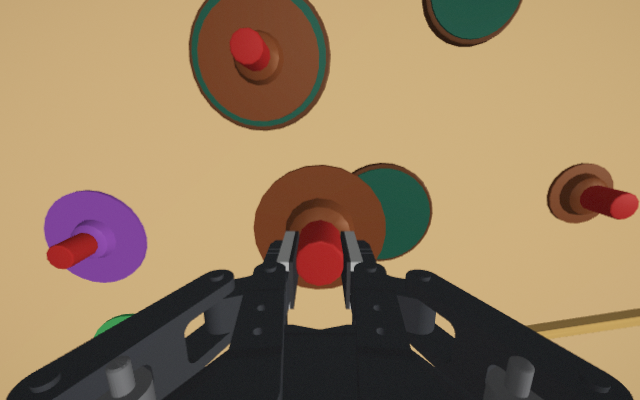

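The medium cymbal is held at (320,228), and the medium rest shows behind it at (395,212). I'll fit the rest's visible right-hand rim.

```bash
python3 - <<'E'
from h import *
f=cam("wrist"); print(r.observe()["position"])
hsv=cv2.cvtColor(f["pixels"],cv2.COLOR_RGB2HSV).astype(int); H,S,V=[hsv[...,i] for i in range(3)]
m=(~((H>10)&(H<28)&(V>130))).astype(np.uint8)
l=cv2.connectedComponents(m)[1]
c=max(cv2.findContours((l==l[210,410]).astype(np.uint8),0,1)[0],key=cv2.contourArea).reshape(-1,2)
c=c[(c[:,0]>375)&(c[:,1]<245)&(c[:,1]>150)&(c[:,0]<445)]
P=plane(f,c,.011)[:,:2]*1000
q=least_squares(lambda q:np.hypot(*(P-q[:2]).T)-50,P.mean(0)-[0,20],loss="soft_l1").x; print(q,len(P),c.min(0),c.max(0))
print("knob",knob(f,320,260,.155,50)); print([r.observe()["position"]])
E
```

```text
[ 0.580968   -0.07679172  0.13219307]
[617.01425282 -24.42842797] 112 [376 163] [433 244]
knob (array([577.9, -75.1]), array([22. , 25.7]), np.int64(1758), np.float64(0.2742))
[array([ 0.580968  , -0.07679172,  0.13219307])]
```

```bash

python3 -m pendant '[[255,[0.008,0,0.018],[0,0,0]],[255,[0.016,0,0.038],[0,0,0]],[255,[0.022,0,0.052],[0,0,0]],[255,[0.0245,0,0.058],[0,0,0]],[255,[0.0245,0,0.058],[0,0,0]]]' 
python3 -m pendant '[[255,[0,0.015,0],[0,0,0]],[255,[0,0.035,0],[0,0,0]],[255,[0,0.055,0],[0,0,0]],[255,[0,0.073,0],[0,0,0]],[255,[0,0.083,0],[0,0,0]]]' 
python3 -m pendant '[[255,[0,0.004,0],[0,0,0]],[255,[0,0.008,0],[0,0,0]],[255,[0,0.01,0],[0,0,0]],[255,[0,0.01,0],[0,0,0]],[255,[0,0.01,0],[0,0,0]]]' 
python3 - <<'E'
from h import *
f=cam("wrist"); save(f,"w6.png"); print(r.observe()["position"],r.observe()["ft_force"])
E
```

```text
clock: 12.48
position: [0.6203, -0.0226, 0.1325]
tool_rot: [[0.973, -0.0, 0.23], [-0.23, 0.0, 0.973], [-0.0, -1.0, 0.0]]
ft_force: [0.6, -0.1, -3.1]
opening: 0.0216
clock: 12.9
position: [0.6175, -0.0255, 0.0478]
tool_rot: [[0.972, -0.004, 0.234], [-0.234, -0.001, 0.972], [-0.004, -1.0, -0.002]]
ft_force: [-0.2, 0.4, -3.5]
opening: 0.0222
clock: 13.32
position: [0.6205, -0.0238, 0.0407]
tool_rot: [[0.973, 0.001, 0.232], [-0.232, 0.0, 0.973], [0.001, -1.0, 0.0]]
ft_force: [0.6, 0.1, -1.8]
opening: 0.0217
[ 0.62057668 -0.02376466  0.04069944] [ 0.08021313  0.69347547 -2.15555379]
```

View pics/w6.png

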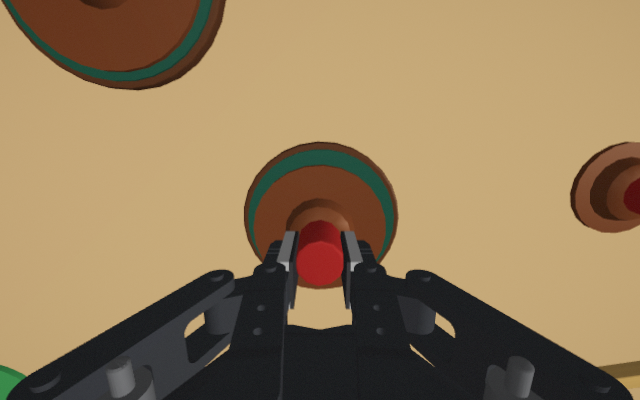

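Sideways it is centred (245–397 against about 250–390), but the front margin is a little large at about 23 px. I'll shift 2.5 mm back, lower to contact and release.

```bash

python3 -m pendant '[[255,[-0.0025,0,0],[0,0,0]],[255,[-0.0025,0.002,0],[0,0,0]],[255,[-0.0025,0.003,0],[0,0,0]],[255,[-0.0025,0.004,0],[0,0,0]],[255,[-0.0025,0.0045,0],[0,0,0]]]' 
python3 -m pendant '[[255,[0,0.0005,0],[0,0,0]],[255,[0,0.001,0],[0,0,0]],[255,[0,0.0015,0],[0,0,0]],[255,[0,0.0015,0],[0,0,0]]]'
```

```text
clock: 13.78
position: [0.6173, -0.023, 0.0354]
tool_rot: [[0.973, -0.0, 0.231], [-0.231, 0.0, 0.973], [-0.0, -1.0, 0.0]]
ft_force: [-1.9, 0.3, 2.9]
opening: 0.0221
clock: 14.12
position: [0.6174, -0.023, 0.0353]
tool_rot: [[0.973, -0.001, 0.232], [-0.232, 0.001, 0.973], [-0.001, -1.0, 0.001]]
ft_force: [-4.9, 2.3, 10.1]
opening: 0.0219
```

Contact. Releasing, lifting and checking.

```bash

python3 -m pendant '[[180,[0,0,0],[0,0,0]],[120,[0,0,0],[0,0,0]],[0,[0,0,0],[0,0,0]],[0,[0,0,0],[0,0,0]],[0,[0,0,0],[0,0,0]]]' 
python3 -m pendant '[[0,[0,-0.02,0],[0,0,0]],[0,[0,-0.05,0],[0,0,0]],[0,[0,-0.08,0],[0,0,0]],[0,[0,-0.115,0],[0,0,0]],[0,[0,-0.15,0],[0,0,0]]]' 
python3 -m pendant '[[0,[0,0,0],[0,0,0]],[0,[0,0,0],[0,0,0]],[0,[0,0,0],[0,0,0]]]' 
python3 - <<'E'
from h import *
f=cam("wrist"); save(f,"w7.png"); print(r.observe()["position"])
print("Mr",disc(f,320,140,.010)); print("knob",knob(f,320,188,.057))
E
```

```text
clock: 14.53
position: [0.6175, -0.0231, 0.0337]
tool_rot: [[0.973, 0.0, 0.232], [-0.232, -0.0, 0.973], [0.0, -1.0, -0.0]]
ft_force: [-0.5, 0.7, -0.0]
opening: 0.0723
clock: 14.95
position: [0.6169, -0.0232, 0.1848]
tool_rot: [[0.973, -0.001, 0.232], [-0.232, -0.0, 0.973], [-0.001, -1.0, -0.0]]
ft_force: [0.0, -0.4, 0.2]
opening: 0.0855
clock: 15.2
position: [0.617, -0.0228, 0.1832]
tool_rot: [[0.973, -0.001, 0.231], [-0.231, 0.0, 0.973], [-0.001, -1.0, 0.0]]
ft_force: [0.0, -0.1, 0.7]
opening: 0.0851
[ 0.61649163 -0.02275952  0.18242651]
Mr (array([617.5, -22.2]), array([97.3, 97.6]), array([617.4, -22.1]), 98.7, array([276, 135,  88,  87], dtype=int32))
knob (array([616.4, -22.4]), array([22.7, 23.5]), np.int64(448), np.float64(0.3255))
```

View pics/w7.png

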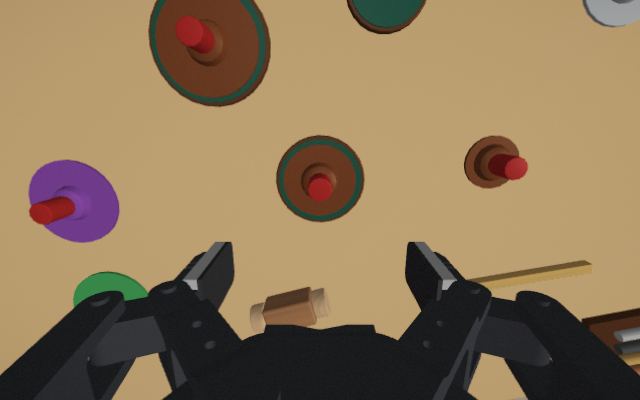

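Medium cymbal is at (320,180) with an even green ring, within 1.5 mm. The small cymbal is at (490,162). Going above it.

```bash

python3 -m pendant '[[0,[-0.0045,0,0.0385],[0,0,0]],[0,[-0.009,0,0.077],[0,0,0]],[0,[-0.0135,0,0.116],[0,0,0]],[0,[-0.018,0,0.155],[0,0,0]],[0,[-0.0225,0,0.193],[0,0,0]]]' 
python3 -m pendant '[[0,[0,0,0],[0,0,0]],[0,[0,0,0],[0,0,0]],[0,[0,0,0],[0,0,0]],[0,[0,0,0],[0,0,0]]]' 
python3 - <<'E'
from h import *
f=cam("wrist"); save(f,"w8.png"); print(r.observe()["position"])
print("k",knob(f,320,185,.045))
print("Sc",disc(f,320,160,.004))
print([r.observe()["position"]])
E
```

```text
clock: 15.67
position: [0.6391, 0.1719, 0.1816]
tool_rot: [[0.973, -0.003, 0.231], [-0.231, -0.001, 0.973], [-0.003, -1.0, -0.001]]
ft_force: [0.5, 0.7, 0.6]
opening: 0.0852
clock: 16.0
position: [0.6398, 0.1675, 0.1828]
tool_rot: [[0.972, -0.002, 0.234], [-0.234, -0.002, 0.972], [-0.001, -1.0, -0.002]]
ft_force: [0.2, -0.2, 0.3]
opening: 0.0853
[0.64004473 0.16734081 0.18328172]
k (array([643.3, 170.5]), array([22.8, 23.4]), np.int64(411), np.float64(0.3252))
Sc (array([643.4, 170.2]), array([57.9, 58. ]), array([643.5, 170.3]), 59.3, array([297, 156,  52,  50], dtype=int32))
[array([0.64004473, 0.16734081, 0.18328172])]
```

View pics/w8.png

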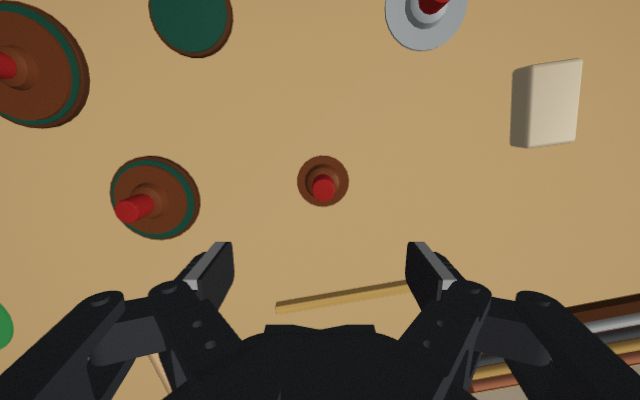

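The small cymbal is at (323,182): knob and disc centres agree at (643.4,170.3) and the diameter is right, so the earlier top-camera mismatch was a depth error. Picking it.

```bash

python3 -m pendant '[[0,[0.0025,0.035,0.0035],[0,0,0]],[0,[0.0025,0.07,0.0035],[0,0,0]],[0,[0.0025,0.105,0.0035],[0,0,0]],[0,[0.0025,0.13,0.0035],[0,0,0]],[0,[0.0025,0.148,0.0035],[0,0,0]]]' 
python3 -m pendant '[[0,[0,0.006,0],[0,0,0]],[0,[0,0.0125,0],[0,0,0]],[0,[0,0.0125,0],[0,0,0]],[0,[0,0.0125,0],[0,0,0]]]' 
python3 -m pendant '[[200,[0,0,0],[0,0,0]],[200,[0,0,0],[0,0,0]],[200,[0,0,0],[0,0,0]],[200,[0,0,0],[0,0,0]],[200,[0,0,0],[0,0,0]]]'
python3 -m pendant '[[255,[0,0,0],[0,0,0]],[255,[0,0,0],[0,0,0]],[255,[0,0,0],[0,0,0]],[255,[0,0,0],[0,0,0]],[255,[0,0,0],[0,0,0]]]'
python3 -m pendant '[[255,[0,-0.01,0],[0,0,0]],[255,[0,-0.03,0],[0,0,0]],[255,[0,-0.055,0],[0,0,0]],[255,[0,-0.08,0],[0,0,0]],[255,[0,-0.11,0],[0,0,0]]]' 
python3 -m pendant '[[255,[0,0,0],[0,0,0]],[255,[0,0,0],[0,0,0]]]'
```

```text
clock: 16.47
position: [0.6416, 0.1705, 0.0327]
tool_rot: [[0.972, -0.004, 0.234], [-0.234, -0.002, 0.972], [-0.004, -1.0, -0.002]]
ft_force: [-0.1, 0.5, 1.0]
opening: 0.0853
clock: 16.8
position: [0.6445, 0.1722, 0.0245]
tool_rot: [[0.973, 0.002, 0.232], [-0.232, 0.0, 0.973], [0.002, -1.0, 0.001]]
ft_force: [0.2, -1.6, 0.9]
opening: 0.0851
clock: 17.22
position: [0.6437, 0.1727, 0.0237]
tool_rot: [[0.973, 0.0, 0.231], [-0.231, 0.0, 0.973], [0.0, -1.0, 0.0]]
ft_force: [-0.6, -2.1, 1.2]
opening: 0.0257
clock: 17.63
position: [0.644, 0.1727, 0.024]
tool_rot: [[0.973, 0.001, 0.232], [-0.232, 0.0, 0.973], [0.001, -1.0, 0.001]]
ft_force: [-1.0, -1.1, 5.4]
opening: 0.0218
clock: 18.05
position: [0.6419, 0.1726, 0.1329]
tool_rot: [[0.973, -0.004, 0.232], [-0.232, -0.001, 0.973], [-0.003, -1.0, -0.002]]
ft_force: [-0.3, 0.5, -2.1]
opening: 0.0219
clock: 18.22
position: [0.6445, 0.1729, 0.1351]
tool_rot: [[0.973, 0.003, 0.232], [-0.232, 0.001, 0.973], [0.003, -1.0, 0.002]]
ft_force: [-0.1, 0.5, -1.6]
opening: 0.0217
```

```bash

python3 -m pendant '[[255,[-0.018,0,-0.014],[0,0,0]],[255,[-0.046,0,-0.036],[0,0,0]],[255,[-0.076,0,-0.06],[0,0,0]],[255,[-0.104,0,-0.082],[0,0,0]],[255,[-0.128,0,-0.1],[0,0,0]]]' 
python3 -m pendant '[[255,[0,0,0],[0,0,0]],[255,[0,0,0],[0,0,0]],[255,[0,0,0],[0,0,0]]]'
python3 - <<'E'
from h import *
f=cam("wrist"); save(f,"w9.png"); print(r.observe()["position"])
hsv=cv2.cvtColor(f["pixels"],cv2.COLOR_RGB2HSV); m=cv2.inRange(hsv,(65,80,20),(100,255,160))
n,l,st,cen=cv2.connectedComponentsWithStats(m)
for i in range(1,n):
    if st[i][4]>300: print(st[i],cen[i])
E
```

```text
clock: 18.63
position: [0.4915, 0.1034, 0.1311]
tool_rot: [[0.973, -0.005, 0.232], [-0.232, -0.002, 0.973], [-0.005, -1.0, -0.003]]
ft_force: [-0.5, -0.6, -0.1]
opening: 0.0219
clock: 18.88
position: [0.4956, 0.1056, 0.1327]
tool_rot: [[0.973, -0.001, 0.231], [-0.231, 0.0, 0.973], [-0.001, -1.0, -0.0]]
ft_force: [0.4, -0.2, -0.3]
opening: 0.0225
[0.49636533 0.10577733 0.13296262]
[ 245  107   79   80 4901] [283.86880229 146.47847378]
[  41  142  122  113 1527] [112.50556647 179.27701375]
```

View pics/w9.png

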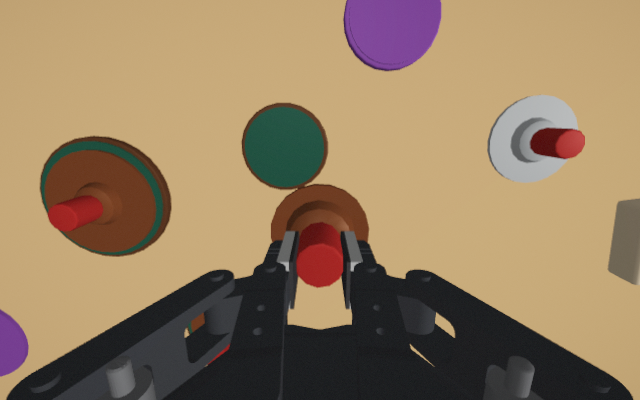

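The small cymbal is held level at (320,225), and the small rest is nearly whole at (284,146).

```bash
python3 - <<'E'
from h import *
f=cam("wrist"); print(r.observe()["position"])
print("Sr",green(f,284,146,.012,180)); print("knob",knob(f,320,260,.155,50))
print(r.observe()["position"])
E
```

```text
[0.49664509 0.10574022 0.13305695]
Sr (array([449.1,  84. ]), 'diam', np.float64(70.3), 181)
knob (array([494.3, 107.4]), array([22.2, 26.7]), np.int64(1698), np.float64(0.2752))
[0.49664509 0.10574022 0.13305695]
```

```bash

python3 -m pendant '[[255,[-0.012,0,-0.009],[0,0,0]],[255,[-0.026,0,-0.02],[0,0,0]],[255,[-0.036,0,-0.029],[0,0,0]],[255,[-0.0405,0,-0.0323],[0,0,0]],[255,[-0.0405,0,-0.0323],[0,0,0]]]' 
python3 -m pendant '[[255,[0,0.015,0],[0,0,0]],[255,[0,0.035,0],[0,0,0]],[255,[0,0.055,0],[0,0,0]],[255,[0,0.073,0],[0,0,0]],[255,[0,0.083,0],[0,0,0]]]' 
python3 -m pendant '[[255,[0,0.004,0],[0,0,0]],[255,[0,0.008,0],[0,0,0]],[255,[0,0.01,0],[0,0,0]],[255,[0,0.01,0],[0,0,0]],[255,[0,0.01,0],[0,0,0]]]' 
python3 - <<'E'
from h import *
f=cam("wrist"); save(f,"w10.png"); print(r.observe()["position"],r.observe()["ft_force"])
E
```

```text
clock: 19.4
position: [0.4486, 0.0828, 0.1331]
tool_rot: [[0.973, -0.001, 0.232], [-0.232, 0.0, 0.973], [-0.001, -1.0, -0.0]]
ft_force: [0.5, 1.2, -2.0]
opening: 0.0224
clock: 19.82
position: [0.4494, 0.0835, 0.0486]
tool_rot: [[0.973, -0.001, 0.231], [-0.231, -0.001, 0.973], [-0.001, -1.0, -0.002]]
ft_force: [-1.1, -0.1, -1.1]
opening: 0.0221
clock: 20.23
position: [0.4497, 0.0833, 0.0409]
tool_rot: [[0.973, 0.001, 0.232], [-0.232, 0.001, 0.973], [0.001, -1.0, 0.001]]
ft_force: [0.1, -0.3, -1.6]
opening: 0.0222
[0.44962899 0.08327463 0.04094223] [-0.09227802 -0.4549932  -1.90324571]
```

View pics/w10.png

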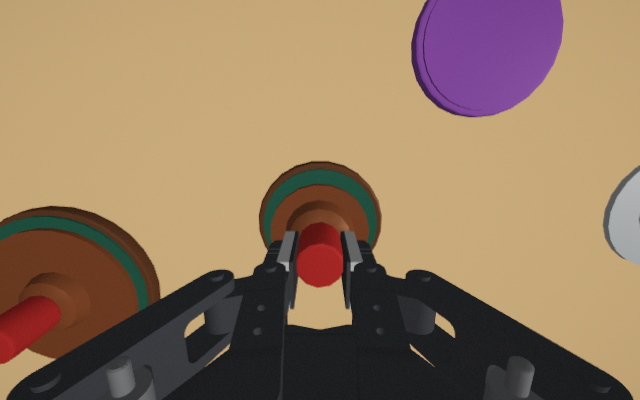

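The small cymbal (about 271–369) is centred in the rest (260–380) at (320,220). Lowering to contact.

```bash

python3 -m pendant '[[255,[0,0.0015,0],[0,0,0]],[255,[0,0.003,0],[0,0,0]],[255,[0,0.004,0],[0,0,0]],[255,[0,0.0045,0],[0,0,0]],[255,[0,0.0045,0],[0,0,0]]]' 
python3 -m pendant '[[255,[0,0.0005,0],[0,0,0]],[255,[0,0.001,0],[0,0,0]],[255,[0,0.001,0],[0,0,0]]]'
```

```text
clock: 20.7
position: [0.4489, 0.0831, 0.0359]
tool_rot: [[0.973, -0.0, 0.232], [-0.232, 0.0, 0.973], [-0.0, -1.0, 0.0]]
ft_force: [-0.5, 0.4, 1.6]
opening: 0.0218
clock: 20.95
position: [0.4489, 0.0831, 0.0358]
tool_rot: [[0.973, -0.001, 0.232], [-0.232, 0.001, 0.973], [-0.001, -1.0, 0.001]]
ft_force: [-4.2, 1.4, 14.2]
opening: 0.0217
```

```bash

python3 -m pendant '[[180,[0,0,0],[0,0,0]],[120,[0,0,0],[0,0,0]],[0,[0,0,0],[0,0,0]],[0,[0,0,0],[0,0,0]],[0,[0,0,0],[0,0,0]]]' 
python3 -m pendant '[[0,[0,-0.02,0],[0,0,0]],[0,[0,-0.05,0],[0,0,0]],[0,[0,-0.08,0],[0,0,0]],[0,[0,-0.115,0],[0,0,0]],[0,[0,-0.15,0],[0,0,0]]]' 
python3 -m pendant '[[0,[0,0,0],[0,0,0]],[0,[0,0,0],[0,0,0]],[0,[0,0,0],[0,0,0]]]' 
python3 - <<'E'
from h import *
f=cam("wrist"); print(r.observe()["position"])
print("Sr",disc(f,320,150,.010)); print("knob",knob(f,320,188,.057))
save(f,"w11.png"); save(cam("scene"),"s2.png",None,1.25)
E
```

```text
clock: 21.37
position: [0.4489, 0.083, 0.0347]
tool_rot: [[0.973, -0.0, 0.232], [-0.232, -0.0, 0.973], [-0.0, -1.0, -0.0]]
ft_force: [-0.5, -0.6, 0.9]
opening: 0.0723
clock: 21.78
position: [0.4483, 0.0825, 0.1858]
tool_rot: [[0.973, -0.001, 0.232], [-0.232, -0.001, 0.973], [-0.001, -1.0, -0.001]]
ft_force: [0.2, 1.2, 0.0]
opening: 0.0855
clock: 22.03
position: [0.4483, 0.0831, 0.1843]
tool_rot: [[0.973, -0.001, 0.231], [-0.231, 0.0, 0.973], [-0.001, -1.0, 0.0]]
ft_force: [-0.3, 0.8, -0.4]
opening: 0.0855
[0.44784017 0.08287845 0.18368122]
Sr (array([448.3,  84. ]), array([77.3, 77.9]), array([448.3,  84.2]), 79.1, array([285, 144,  70,  69], dtype=int32))
knob (array([449.4,  83.4]), array([22.7, 23.2]), np.int64(443), np.float64(0.3266))
```

View pics/w11.png

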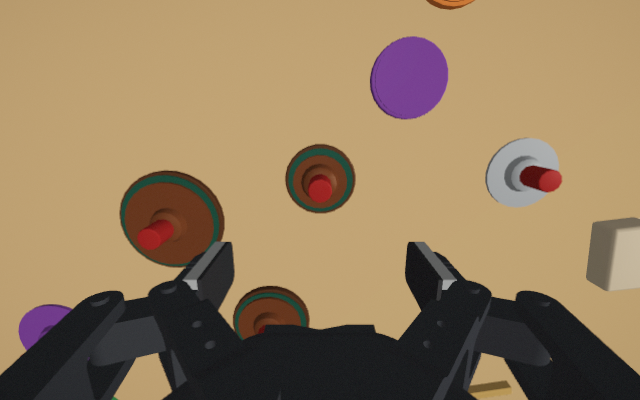

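View pics/s2.png

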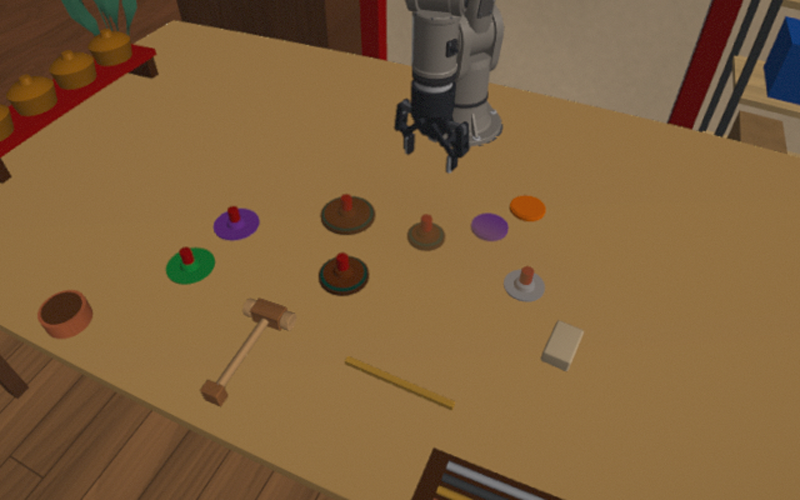

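All three cymbals are on their rests: large (348,208), medium (343,270) and small (426,232). The steel cymbal, block, rod and mallet are at the same pixels as at the start, and the gripper is clear. Handing in.

```bash
python3 -c "
from rig import r
print(r.hand_in())"
```

```text
the job is handed in; nothing more can be done
None
```

I set the large, medium and small bronze cymbals, in that order, on the rests of their own size and handed in the job at about 22 s on the robot's clock. Each was lowered to light contact (8–14 N on the wrist) before release.

- **Centring:** the last wrist-camera checks put each cymbal's knob within about 2 mm of its rest's centre: large 1.6 mm, medium 1.1 mm, small 1.3 mm. All three look level and free of the gripper.
- **Things to leave alone:** the steel cymbal, block, rod and mallet sit at the same places in the scene picture as at the start, judged by eye and not measured.
- **Checks that disagreed:**
  - The top camera's depth put the small knob about 9 mm off its disc. The closer wrist view showed the two coinciding, so I used that.
  - One fit of the held large cymbal's rim failed because of a poor colour mask, and I ignored it.
  - Top and wrist positions differed by up to about 4 mm.

The hand-in reported no verdict.

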